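# Turn the spice carousel to bring the pepper mill to the front

### The arm

A 6-joint arm with a two-finger parallel gripper is mounted at the origin on the work surface. World frame = base frame: x ahead of the robot, y to its left, z up, the work surface at z = 0. Lengths are in mm, angles in degrees, forces in N, time in s.
With the tool pointing down it reaches from about 350 to 725 mm from the base axis. Payload 6 kg.
Tool frame: the origin (TCP) lies at the very end of the fingers, on their centre line; the grasp point (between the pads) lies 19 mm behind it; z points along the fingers, y is the line along which they close (so a half turn about z gives the same grasp; the last joint's range is limited). The gripper opens to 85 mm and grips with 20 to 120 N. Pads are 22 mm wide; open, the fingers measure 114 mm over their backs; the gripper's body (76 mm by 85 mm) begins 54 mm behind the grasp point. The pads swing forward as they close: fully open they stand 13 mm farther back than shut.
Start: joints at [-46.026, 2.303, 4.859, 0, -92.561, -19.12], TCP at [252.199, -544.398, 231.261] pointing down, gripper open.
Joint ranges: [-146.85, 146.85], [-73.84, 115.35], [-62.03, 85.46], [-188.31, 113.3], [-161.28, -10.13], [-171.36, 171.36]. Speed limits (degrees/s): [147.25, 147.25, 172.46, 180, 180, 180].

### API

Orientations are given as a 3x3 rotation matrix whose columns are the frame's x, y, z axes.
In Python, from station import arm gives the robot as it stands.
- The arm moves only by the tool step_arm, never from a script. Its argument "deltas" is text: rows parted by semicolons, each of 4 numbers parted by spaces: the shift along the tool's x, y, z in m, then the turn about the tool's z in degrees. In form: x y z yaw; .... A call has 1 to 20 rows; each row is the pose to reach, as a shift and turn from the pose commanded when the call began, along the tool's axes at that moment; what a row does not reach only later rows make up. A row lasts 1/10 s, in which the tool goes at most 50 mm and 8.59 degrees, less where a joint would pass 70% of its speed; a pose out of reach is approached as far as the arm can. A call with a gripper value outside its range is refused whole. "grip" is the gripper command: -1 is fully open, 1 is shut, values between are in proportion, set as the call begins (left out, the last holds). The fingers move at their own pace and stop on an object; the grip force is fixed at half the most. Time passes only in rows, so rows that repeat a pose let the fingers close. It gives the time, the measured TCP pose, the force, the opening and the grip force at its end, in the units of the state.
- arm.get_state(): the state, without advancing time (a new reading comes with each control period).
- arm.camera(name): name is "scene" or "top"; returns a dict with "image" (420x560x3 uint8, red, green, blue), "z_map" (420x560 float32, mm along the optical axis (not along the pixel's ray), 0 where there is no reading), "mtx" (3x3 intrinsics, pixels), "world_to_cam" (4x4, takes a point from world to camera coordinates). Camera axes: x right, y up, looking along -z (the intrinsics and any distortion apply to the point x, -y, -z); pixel columns grow to the right and rows downward; lengths in mm; the calibration is good to about 2 mm. A picture is of the moment at which its call begins.
- arm.sign_off(): hands the job in; it is judged then, once.
The state is a dict: "t": time; "joint_positions": joint angles; "qvel": joint speeds; "tau": joint torques, N m; "tcp_pos": TCP position; "tool_rot": TCP orientation; "ft_force": force on the tool from outside, world axes, zero at the start; "ft_torque": the same for the moment, N m; "gripper_width": finger opening in mm; "grasp_force": force on a finger pad.
Only numpy, scipy, OpenCV 4.12 (cv2) and the standard library are available. Lean on these libraries where they do the work, as an engineer would, in place of code of your own. Each camera call takes 0.05 s, during which the arm holds its last target. There are 200 camera calls.

### The job

Turn the spice carousel by pushing round its scalloped wooden rim with the fingertips, until the pepper mill stands squarely at the front, straight towards the front edge of the counter (the robot's side), then let go. Do not take hold of, push or lift the mill, the jars or the middle post, and leave everything else on the counter where it stands.

Things in the scene. Friction and masses are not known exactly. Their poses are not given: they have to be found in the camera images.
- carousel_foot: Fixed black foot of the spice carousel, a disc 184 mm across and 10 mm high with a steel bearing ring up to 16 mm. Origin on the turning axis, at the counter top. It never turns: its -x axis points straight to the front edge of the counter (the robot's side), which is the carousel's front; +y is to the robot's left.
- carousel: Turning tray of light wood; turns either way, no stops, about the upright axis through its origin (centre of its underside, 16 mm above the counter). Top 36 mm above the counter. Scalloped rim: disc of 110 mm radius with eight round lobes (radius 28 mm, centred 110 mm out, reaching 138 mm) at 0, 45, 90 ... degrees from its own x axis, and open notches between.
- rim_notch (a point): One of the eight equal fingertip notches in the rim, 22.5 degrees left (counterclockwise) of the tray's x axis, the others every 45 degrees. This point lies 125 mm from the axis at the tray's top, where the notch is 53 mm wide; its floor, 110 mm out, is 31 mm wide. Open above, outside and below, with only the counter under it. The bearing drags about 0.07 N m, more when turned fast, so the tray stops where it is left.
- carousel_post: Steel post with a carrying ring on top, fixed in the middle of the tray and turning with it: 12 mm thick, top 212 mm above the counter; origin as the tray's. The mill and five jars stand loose round it, centres 62 mm from the axis, 60 degrees apart; nothing stands farther out than 90 mm from the axis, and the tray is bare from there to the rim but for a 2 mm bead.
- pepper_mill: The pepper mill: dark turned wood with a waist and a rounded head with a small steel ball knob, 144 mm tall, 50 mm across at the foot; the only mill, and by far the tallest thing standing on the tray beside the post. Stands loose on the tray, origin at the centre of its underside, on the tray top (36 mm above the counter).
- mill_place (a point): Point on the tray's top where the pepper mill stands: 62 mm from the axis along the tray's own -x axis; it turns with the tray.
- jar0: Glass spice jar with steel lid, 42 mm across, 74 mm tall, loose on the tray; origin at the centre of its underside.
- jar1: Glass spice jar with steel lid, 42 mm across, 74 mm tall, loose on the tray; origin at the centre of its underside.
- jar2: Glass spice jar with steel lid, 42 mm across, 74 mm tall, loose on the tray; origin at the centre of its underside.
- jar3: Glass spice jar with steel lid, 42 mm across, 60 mm tall, loose on the tray; origin at the centre of its underside.
- jar4: Glass spice jar with steel lid, 42 mm across, 60 mm tall, loose on the tray; origin at the centre of its underside.
- oil_bottle: Green glass oil bottle, 60 mm across, 230 mm tall, on the counter behind the carousel; origin at the centre of its underside.
- mug: White mug, 80 mm across, 92 mm tall, on the counter behind the carousel; origin at the centre of its underside, handle to its +y.
- salt_bowl: Small white salt bowl, 90 mm across, 40 mm tall, on the counter in front of the carousel, towards the right; origin at the centre of its underside.
- spare_jar: Glass spice jar with steel lid, 42 mm across, 74 mm tall, standing on the counter itself in front of the carousel, towards the left; origin at the centre of its underside.
- spatula: Kitchen spatula, 280 mm long along its x axis, lying on the counter to the left of the carousel; origin below its middle.
- egg_timer: Round egg timer, 58 mm across, 57 mm tall, on the counter to the right of the carousel; origin at the centre of its underside.
Things that resemble listed ones, but are neither listed nor needed, are in the scene too. What is shaped like the jar2 but blue or green is not meant.

How it is judged:
By the outcome, as a careful person would: the job done as asked, in the order asked, and still so for the second after the job is handed in, with the robot touching nothing.
It also fails if it takes over 64 s, if anything falls off the work surface, if the arm or the gripper's body presses on something with over 40 N, if the wrist force passes 120 N, or if a joint passes its speed limit or range.

## Working session

There is one attempt and no reset: what is moved stays moved. The work goes in short steps, Python scripts to look and compute and a tool call to move; the robot and the scene stay as the last step left them, time stands still between calls to the robot, and variables do not carry over. Pictures are saved under pics/ and viewed, at most 10 in all, crops included, and the job is handed in when it is done.

Besides the shell and the picture viewer there is one more tool, called after "Call:" as name(argument=value, ...) on one line, values as JSON. step_arm: Moves the arm, as the interface text tells. Its arguments: {"type":"object","properties":{"deltas":{"type":"string"},"grip":{"type":"number"}},"required":["deltas"]}

```bash
mkdir -p pics
cat > h.py <<'E'
import numpy as np, cv2
from station import arm
def shot(n,fn=None):
    c=arm.camera(n)
    if fn: cv2.imwrite('pics/'+fn,c['image'][:,:,::-1])
    return c
def pts(c):
    K=c['mtx'];z=c['z_map'];v,u=np.mgrid[:z.shape[0],:z.shape[1]]
    X=(u-K[0,2])/K[0,0]*z;Y=(v-K[1,2])/K[1,1]*z
    P=np.stack([X,-Y,-z,np.ones_like(z)],-1)
    return (P@np.linalg.inv(c['world_to_cam']).T)[...,:3]
E
python3 - <<'E'
from h import *
c=shot('top','t0.png');s=shot('scene','s0.png')
np.set_printoptions(precision=3,suppress=True)
for k in(c,s):print(k['mtx'],np.linalg.inv(k['world_to_cam'])[:3,3],(k['z_map']>0).mean())
st=arm.get_state();print(st['t'],st['tcp_pos'],st['tool_rot'],st['gripper_width'])
E
```

```text
[[452.823   0.    281.948]
 [  0.    452.823 217.739]
 [  0.      0.      1.   ]] [ 344.895   11.249 1170.107] 0.9959098639455782
[[512.391   0.    274.185]
 [  0.    512.391 201.26 ]
 [  0.      0.      1.   ]] [1035.068 -759.294  862.44 ] 0.9957908163265307
0.1 [ 252.116 -544.135  230.353] [[-0.907 -0.42  -0.001]
 [-0.42   0.907  0.001]
 [ 0.     0.002 -1.   ]] 85.4453238997465
```

View pics/t0.png

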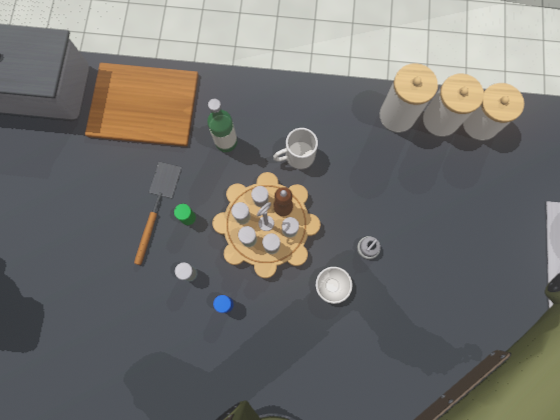

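View pics/s0.png

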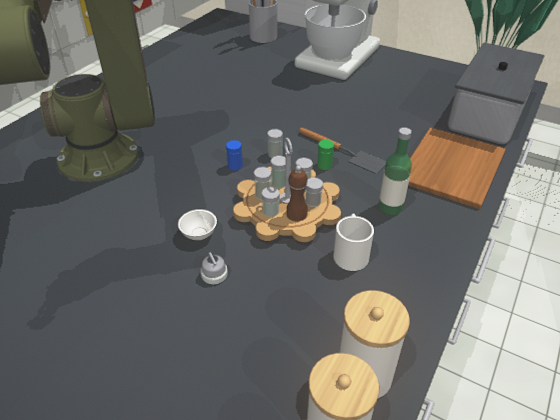

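The top view shows the carousel centred near (267,222), with the mill at about (284,200), which is back-right. The salt bowl is at (334,286), the spare jar at (184,271), and the blue and green decoys at (222,304) and (183,212). The scene view agrees. Next I'll measure them.

```bash
cat >> h.py <<'E'
from scipy.optimize import least_squares
def rays(c,uv,z):
    K=c['mtx'];T=np.linalg.inv(c['world_to_cam']);uv=np.atleast_2d(uv)
    d=np.stack([(uv[:,0]-K[0,2])/K[0,0],-(uv[:,1]-K[1,2])/K[1,1],-np.ones(len(uv))],-1)@T[:3,:3].T
    o=T[:3,3];return o+d*((z-o[2])/d[:,2])[:,None]
def tray(c,ctr=None):
    """centre and lobe phase (mod 45) from the silhouette of the wood at z=36"""
    hsv=cv2.cvtColor(c['image'],cv2.COLOR_RGB2HSV);P=pts(c)
    m=((hsv[...,0]>8)&(hsv[...,0]<25)&(hsv[...,1]>80)&(hsv[...,2]>100)&(np.abs(P[...,2]-36)<12)).astype(np.uint8)
    n,l,s,_=cv2.connectedComponentsWithStats(m);m=(l==1+np.argmax(s[1:,4])).astype(np.uint8)
    k=max(cv2.findContours(m,cv2.RETR_EXTERNAL,cv2.CHAIN_APPROX_NONE)[0],key=cv2.contourArea)[:,0]
    Q=rays(c,k,36)[:,:2]
    def rad(t):
        t=(t+np.pi/8)%(np.pi/4)-np.pi/8
        lob=110*np.cos(t)+np.sqrt(np.maximum(28**2-(110*np.sin(t))**2,0))
        return np.where(np.abs(110*np.sin(t))<28,np.maximum(lob,110),110)
    def res(p):
        d=Q-p[:2];return np.hypot(*d.T)-rad(np.arctan2(d[:,1],d[:,0])-p[2])+p[3]
    x0=Q.mean(0) if ctr is None else ctr
    f=min((least_squares(res,[*x0,a,1.],loss='soft_l1') for a in np.radians([0,11,22,33])),key=lambda r:r.cost)
    return f.x[:2],np.degrees(f.x[2])%45,f.x[3],np.abs(f.fun).mean()
def mill(c,ctr):
    hsv=cv2.cvtColor(c['image'],cv2.COLOR_RGB2HSV).astype(int);P=pts(c)
    r=np.hypot(P[...,0]-ctr[0],P[...,1]-ctr[1])
    m=(r<105)&(P[...,2]>130)&(P[...,2]<176)&(hsv[...,1]>80)&(hsv[...,2]<130)
    p=P[m];q=np.median(p[:,:2],0);return q,len(p),np.degrees(np.arctan2(*(q-ctr)[::-1]))
E
python3 - <<'E'
from h import *
np.set_printoptions(precision=1,suppress=True)
for n in('top','scene'):
    c=shot(n);ctr,ph,off,e=tray(c);print(n,ctr,ph,off,e);print(mill(c,ctr))
    P=pts(c)
    if n=='top':
        # counter back edge: last row with z~0 per column
        Q=[]
        for u in list(range(210,380,10)):
            col=P[:,u,:];ok=np.where(np.abs(col[:,2])<6)[0]
            Q.append(col[ok[0],:2])
        Q=np.array(Q);print(Q[::4]);print('edge slope',np.degrees(np.arctan(np.polyfit(Q[:,1],Q[:,0],1))[0]))
        for k,(u,v,z) in dict(salt=(334,286,40),spare=(184,271,74),blue=(222,304,74),green=(183,212,74),timer=(369,247,50)).items():print(k,rays(c,[u,v],z)[0],P[v,u])
E
```

```text
top [570.2  76.8] 4.976822132748941 2.4716180512296466 8.231064351816745
(array([609.1,  35.8]), 196, np.float64(-46.54334912798527))
[[1027.5  288.9]
 [1022.1  172.4]
 [1028.7   58.9]
 [1027.7  -55.5]
 [1025.6 -169.1]]
edge slope -0.17804448029994133
salt [ 430.1 -109.4   40. ] [ 432.6 -112.9    6.6]
spare [426.  257.4  74. ] [425.8 256.9  76.5]
blue [357.8 155.9  74. ] [357.8 155.5  77.1]
green [570.5 281.6  74. ] [570.1 281.1  75.9]
timer [ 534.5 -187.6   50. ] [ 533.  -186.1   58.7]
scene [578.5  69.6] 5.089908740905386 2.0217557144017464 23.40440226843695
(array([629.4,  25.6]), 247, np.float64(-40.895695951030774))
```

Run:
```python
from h import *
c=shot('top');P=pts(c)
hsv=cv2.cvtColor(c['image'],cv2.COLOR_RGB2HSV)
m=((hsv[...,0]>8)&(hsv[...,0]<25)&(hsv[...,1]>80)&(hsv[...,2]>100)&(np.abs(P[...,2]-36)<12))
im=c['image'][160:290,200:335,::-1];mm=(m[160:290,200:335,None]*255).astype(np.uint8).repeat(3,2)
o=np.hstack([im,mm]);cv2.imwrite('pics/m0.png',cv2.resize(o,None,fx=2.9,fy=2.9,interpolation=cv2.INTER_NEAREST))
print(np.percentile(P[...,2][165:285,205:330],[5,20,35,50,65,80]))
```

```text
[-1.52734387  0.78573845  2.58554354 12.28062519 36.7788482  39.5905817 ]
```

View pics/m0.png

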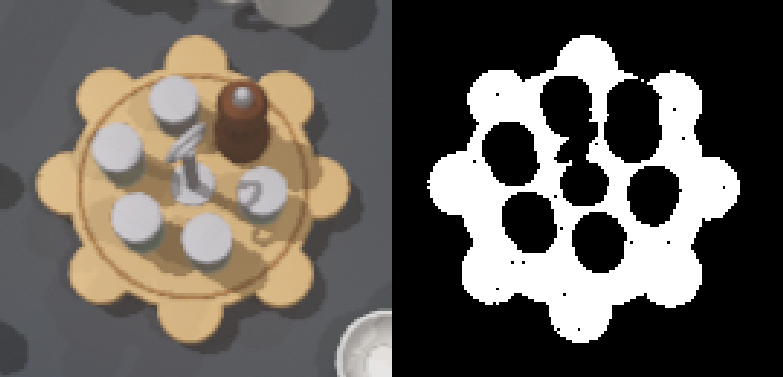

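The tray mask is clean, but the contour slips inside through the mill gap. I'll restrict the points and refine, and check the mill using its steel knob.

```bash
sed -i "s/    Q=rays(c,k,36)\[:,:2\]/    Q=rays(c,k,36)[:,:2];x0=np.array(cv2.minEnclosingCircle(Q.astype(np.float32))[0]);Q=Q[np.hypot(*(Q-x0).T)>103]/; s/    x0=Q.mean(0) if.*//; s/loss='soft_l1'/loss='cauchy',f_scale=1./" h.py
python3 - <<'E'
from h import *
np.set_printoptions(precision=1,suppress=True)
t=shot('top');s=shot('scene')
R=[tray(c) for c in(t,s)];print(R)
ctr=R[0][0]
for c in(t,s):
    print(mill(c,ctr))
    hsv=cv2.cvtColor(c['image'],cv2.COLOR_RGB2HSV).astype(int);P=pts(c);r=np.hypot(P[...,0]-ctr[0],P[...,1]-ctr[1])
    m=(r<100)&(P[...,2]>168)&(P[...,2]<190)&(hsv[...,1]<90);print('knob',m.sum(),P[m].mean(0) if m.any() else 0)
P=pts(t)
m=(P[...,2]>84)&(P[...,2]<100);m[:,:270]=0;m[:120]=0;m[180:]=0;m[:,325:]=0;print('mug rim',np.median(P[m],0),P[m].min(0),P[m].max(0))
E
```

```text
[(array([570.6,  76.5]), np.float64(4.957250550554733), np.float64(1.8494570494839437), np.float64(1.4234485157893864)), (array([579.8,  68.8]), np.float64(4.8839649266591385), np.float64(0.7310885155011243), np.float64(3.640084205177308))]
(array([609.5,  36. ]), 198, np.float64(-46.171576843548266))
knob 69 [588.8  61.5 178.2]
(array([629.6,  25.3]), 251, np.float64(-40.950091327151505))
knob 70 [589.4  64.  177.6]
mug rim [778.    8.4  91.6] [736.2 -31.2  84.1] [816.3  53.1  98.9]
```

Both views put the lobe phase at about 4.9°, so the mill is at −40° and must turn 140° clockwise. I'll enter the notch at 252.4°, from the robot's right, with the tool's y axis radial. First move goes above that notch with the fingers shut.

Call:
step_arm(deltas="-0.012 0.008 0 -4; -0.035 0.025 0 -11; -0.060 0.043 0 -18; -0.087 0.062 0 -25; -0.114 0.082 0 -33; -0.141 0.101 0 -41; -0.168 0.121 0 -49; -0.196 0.141 0 -57; -0.223 0.160 0 -65; -0.250 0.180 0 -73; -0.278 0.200 0 -81; -0.305 0.219 0 -89; -0.332 0.239 0 -97; -0.360 0.259 0 -105; -0.387 0.278 0 -113; -0.412 0.296 0 -121; -0.434 0.312 0 -128; -0.450 0.324 0 -134; -0.459 0.330 0 -137; -0.461 0.332 0 -137.6", grip=1)

```text
t: 2.35
tcp_pos: [531.3, -48.4, 230.9]
tool_rot: [[0.954, -0.299, -0.001], [-0.299, -0.954, 0.0], [-0.001, 0.0, -1.0]]
ft_force: [0.2, -1.2, -0.2]
gripper_width: 0.2
grasp_force: 0.0
```

Call:
step_arm(deltas="0 0 0 0; 0 0 0 0; 0 0 0 0")

```text
t: 2.65
tcp_pos: [530.7, -50.0, 231.5]
tool_rot: [[0.953, -0.303, 0.0], [-0.303, -0.953, 0.0], [0.0, -0.0, -1.0]]
ft_force: [-0.2, 0.5, -0.4]
gripper_width: -0.0
grasp_force: 0.0
```

```bash
cat > w.py <<'E'
from h import *
import sys
np.set_printoptions(precision=4,suppress=True)
C=np.array([571,77.])
def where():
    s=arm.get_state();p=s['tcp_pos'];R=s['tool_rot'];d=p[:2]-C
    print('t',s['t'],'tcp',p,'r',np.hypot(*d),'th',np.degrees(np.arctan2(d[1],d[0]))%360,'psi',np.degrees(np.arctan2(R[1,0],R[0,0]))%360,'F',s['ft_force'],'q',s['joint_positions'],'w',s['gripper_width'])
def path(th1,r1,step,n=20,ramp=4):
    "rows from the present pose round the rim to th1"
    s=arm.get_state();p=s['tcp_pos'];R=s['tool_rot'];d=p[:2]-C
    r0=np.hypot(*d);th0=np.degrees(np.arctan2(d[1],d[0]))%360
    psi=np.degrees(np.arctan2(R[1,0],R[0,0]))
    f=np.minimum(np.arange(1,n+1)*step,abs(th1-th0))/abs(th1-th0)
    out=[]
    for a in f:
        th=np.radians(th0+a*(th1-th0));r=r0+a*(r1-r0)
        w=np.array([*(C+r*np.array([np.cos(th),np.sin(th)])),p[2]])-p
        l=R.T@w
        y=(psi-(np.degrees(th)+90)+180)%360-180
        out.append(f"{l[0]/1000:.4f} {l[1]/1000:.4f} 0 {y:.1f}")
    print('; '.join(out))
E
python3 - <<'E'
from w import *
where();s=arm.get_state();th=np.radians(252.4)
w=np.array([571+132*np.cos(th),77+132*np.sin(th),24])-s['tcp_pos'];print('to go, tool axes',s['tool_rot'].T@w)
E
```

```text
t 2.65 tcp [530.7387 -49.9728 231.496 ] r 133.20305706108783 th 252.4069218635443 psi 342.3728177033869 F [-0.1553  0.4672 -0.3631] q [ 16.2511  -7.9395  -4.9946   0.0003 -92.9261  56.1218] w -0.003150913654768471
to go, tool axes [ -0.0736  -1.1661 207.4962]
```

Call:
step_arm(deltas="0 0 0.008 0; 0 0 0.022 0; 0 -0.001 0.040 0; 0 -0.001 0.060 0; 0 -0.001 0.080 0; 0 -0.001 0.100 0; 0 -0.001 0.120 0; 0 -0.001 0.140 0; 0 -0.001 0.157 0; 0 -0.001 0.170 0; 0 -0.001 0.178 0; 0 -0.001 0.182 0; 0 -0.001 0.182 0")

```text
t: 3.95
tcp_pos: [531.1, -48.5, 49.0]
tool_rot: [[0.953, -0.302, -0.0], [-0.302, -0.953, -0.0], [-0.0, 0.0, -1.0]]
ft_force: [0.2, 0.6, -0.0]
gripper_width: -0.1
grasp_force: 0.0
```

Run:
```python
from w import *
where()
s=shot('scene');im=s['image'][130:280,170:400,::-1];a=cv2.resize(im,None,fx=3.4,fy=3.4,interpolation=cv2.INTER_CUBIC);cv2.imwrite('pics/s1.png',a)
```

```text
t 3.95 tcp [531.1499 -48.4949  49.0392] r 131.67004742507964 th 252.38308474363265 psi 342.4503069639069 F [ 0.2165  0.6263 -0.0452] q [ 16.3992  -4.6908 -21.1913  -0.0034 -73.5219  56.0521] w -0.0908575765740656
```

View pics/s1.png

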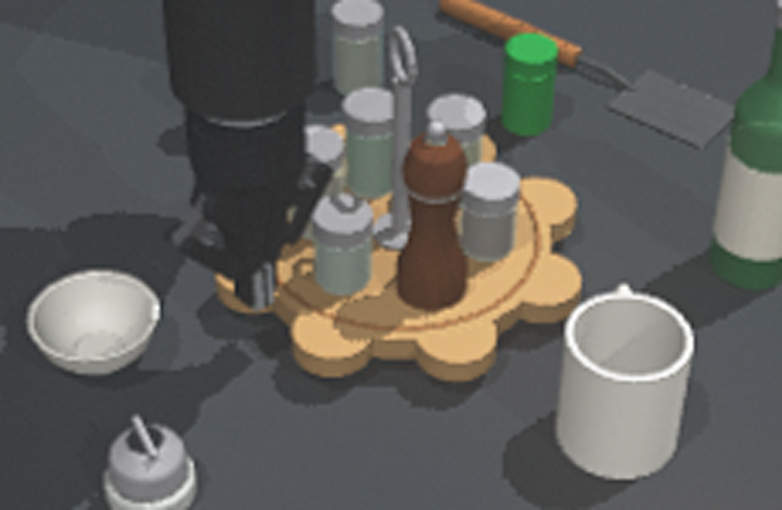

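The picture shows the closed fingertips at (260,290), just above the right notch. The finger knuckles, at (320,175), stick out along the tool's y axis, close over a jar lid. I'll lift, turn 90° so they lie along the rim instead, and then go down.

Call:
step_arm(deltas="0 0 -0.015 0; 0 0 -0.035 0; 0 0 -0.050 -4; 0 0 -0.050 -12; 0 0 -0.050 -20; 0 0 -0.050 -28; 0 0 -0.050 -36; 0 0 -0.050 -44; 0 0 -0.050 -52; 0 0 -0.050 -60; 0 0 -0.050 -68; 0 0 -0.050 -76; 0 0 -0.050 -83; 0 0 -0.050 -88; 0 0 -0.050 -90; 0 0 -0.050 -90; 0 0 -0.035 -90; 0 0 -0.015 -90; 0 0 0 -90; 0 0 0 -90")

```text
t: 6.0
tcp_pos: [529.4, -48.6, 46.2]
tool_rot: [[0.302, 0.953, -0.005], [0.953, -0.302, -0.0], [-0.002, -0.005, -1.0]]
ft_force: [-0.2, -0.0, 0.0]
gripper_width: 0.0
grasp_force: 0.0
```

```bash
sed -i 's/th)+90)/th)+180)/' w.py
python3 - <<'E'
from w import *
where()
s=shot('scene');im=s['image'][130:280,170:400,::-1];a=cv2.resize(im,None,fx=3.4,fy=3.4,interpolation=cv2.INTER_CUBIC);cv2.imwrite('pics/s2.png',a)
E
```

```text
t 6.0 tcp [529.4487 -48.5911  46.2473] r 132.28621493585933 th 251.69342479972917 psi 72.4116062685979 F [-0.2378 -0.0418  0.0107] q [ 16.4041  -4.5846 -21.3736  -0.0629 -73.4911 146.0252] w 0.03212793976555181
```

View pics/s2.png

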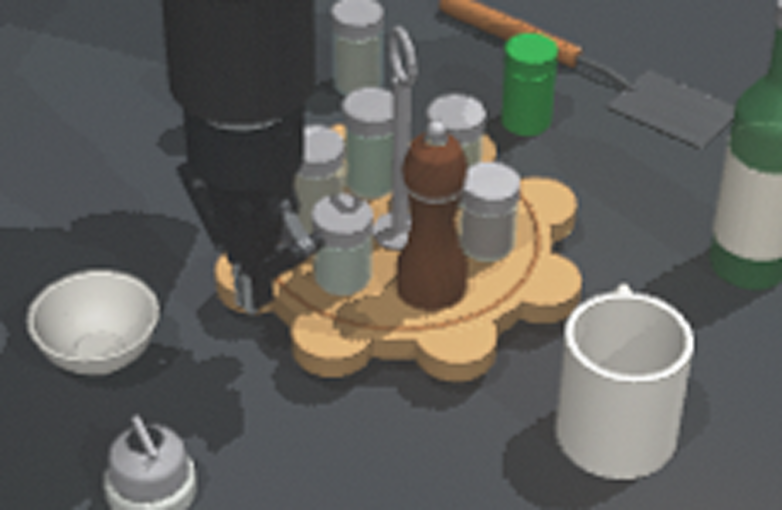

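The knuckles now lie along the rim, clear of the jars. The tips are at (248,290), over the notch. Going down into it.

Call:
step_arm(deltas="0 0 0.004 0; 0 0 0.010 0; 0 0 0.016 0; 0 0 0.021 0; 0 0 0.023 0; 0 0 0.023 0; 0 0 0.023 0")

```text
t: 6.75
tcp_pos: [531.4, -48.4, 26.5]
tool_rot: [[0.301, 0.953, 0.0], [0.953, -0.301, -0.0], [0.0, 0.0, -1.0]]
ft_force: [0.5, -0.0, 0.2]
gripper_width: -0.1
grasp_force: 0.0
```

Run:
```python
from w import *
where()
path(209,131.5,2.2)
```

```text
t 6.75 tcp [531.3724 -48.4158  26.4659] r 131.52741825409754 th 252.46502430588214 psi 72.45657849547977 F [ 0.4562 -0.0032  0.1844] q [ 16.4053  -3.6246 -22.6496   0.0035 -70.9648 146.0502] w -0.07502531157340193
0.0001 -0.0050 0 2.2; 0.0004 -0.0101 0 4.4; 0.0009 -0.0151 0 6.6; 0.0016 -0.0201 0 8.8; 0.0024 -0.0251 0 11.0; 0.0035 -0.0300 0 13.2; 0.0047 -0.0349 0 15.4; 0.0062 -0.0398 0 17.6; 0.0078 -0.0446 0 19.8; 0.0096 -0.0493 0 22.0; 0.0116 -0.0539 0 24.2; 0.0137 -0.0585 0 26.4; 0.0161 -0.0630 0 28.6; 0.0186 -0.0673 0 30.8; 0.0212 -0.0716 0 33.0; 0.0241 -0.0758 0 35.2; 0.0270 -0.0799 0 37.4; 0.0302 -0.0838 0 39.6; 0.0335 -0.0877 0 41.8; 0.0361 -0.0905 0 43.5
```

Call:
step_arm(deltas="0 -0.0011 0.001 0.5; 0 -0.0034 0.002 1.5; 0.0002 -0.0069 0.003 3; 0.0004 -0.0103 0.004 4.5; 0.0007 -0.0137 0.004 6; 0.0013 -0.0183 0.004 8; 0.0020 -0.0228 0.004 10; 0.0029 -0.0273 0.004 12; 0.0039 -0.0318 0.004 14; 0.0051 -0.0362 0.004 16; 0.0064 -0.0406 0.004 18; 0.0079 -0.0450 0.004 20; 0.0096 -0.0493 0.004 22; 0.0114 -0.0535 0.004 24; 0.0133 -0.0576 0.004 26; 0.0154 -0.0617 0.004 28; 0.0176 -0.0657 0.004 30; 0.0200 -0.0697 0.004 32; 0.0216 -0.0722 0.004 33.3; 0.0225 -0.0735 0.004 34")

```text
t: 8.75
tcp_pos: [467.8, -4.7, 22.4]
tool_rot: [[0.784, 0.621, 0.0], [0.621, -0.784, 0.0], [0.0, 0.0, -1.0]]
ft_force: [0.1, -1.2, -1.0]
gripper_width: 0.3
grasp_force: 0.4
```

Run:
```python
from w import *
where()
t=shot('top');s=shot('scene','s3.png');print(tray(t),tray(s)[1]);print(mill(s,C))
im=np.vstack([k['image'][130:280,170:400] for k in(s,)]+[t['image'][150:300,180:410]])
cv2.imwrite('pics/b3.png',cv2.resize(im[:,:,::-1],None,fx=1.9,fy=1.9,interpolation=cv2.INTER_CUBIC))
```

```text
t 8.75 tcp [467.8281  -4.6673  22.4153] r 131.58260354747995 th 218.36390024185843 psi 38.40716850510025 F [ 0.108  -1.2204 -0.9685] q [ 24.2626 -14.3899 -32.5696  -0.0009 -71.8044 104.1448] w 0.26567441241241974
(array([571.2504,  76.4298]), np.float64(20.935076558100906), np.float64(2.0912062584180364), np.float64(1.9325562633481765)) 20.575375745936572
(array([604.6708,   7.6836]), 253, np.float64(-64.0915553147598))
```

View pics/b3.png

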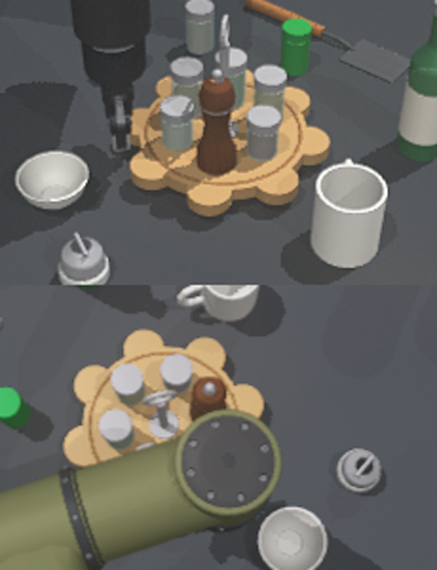

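The tray has turned 29° clockwise. The tips sit in the notch and push about 5° ahead of its centre, with the mill and jars unmoved on the tray. 111° remain.

Call:
step_arm(deltas="0 -0.0011 0 0.5; 0 -0.0034 0 1.5; 0.0002 -0.0069 0 3; 0.0004 -0.0103 0 4.5; 0.0007 -0.0137 0 6; 0.0013 -0.0183 0 8; 0.0020 -0.0228 0 10; 0.0029 -0.0273 0 12; 0.0039 -0.0318 0 14; 0.0051 -0.0362 0 16; 0.0064 -0.0406 0 18; 0.0079 -0.0450 0 20; 0.0096 -0.0493 0 22; 0.0114 -0.0535 0 24; 0.0133 -0.0576 0 26; 0.0154 -0.0617 0 28; 0.0176 -0.0657 0 30; 0.0200 -0.0697 0 32; 0.0225 -0.0735 0 34; 0.0251 -0.0773 0 36")

```text
t: 10.85
tcp_pos: [439.3, 71.4, 22.2]
tool_rot: [[0.999, 0.041, -0.0], [0.041, -0.999, -0.0], [-0.0, 0.0, -1.0]]
ft_force: [0.4, -0.2, -0.0]
gripper_width: -0.4
grasp_force: 0.3
```

Call:
step_arm(deltas="0.0001 -0.0046 0 2; 0.0003 -0.0092 0 4; 0.0007 -0.0137 0 6; 0.0013 -0.0183 0 8; 0.0020 -0.0228 0 10; 0.0029 -0.0273 0 12; 0.0039 -0.0318 0 14; 0.0051 -0.0362 0 16; 0.0064 -0.0406 0 18; 0.0079 -0.0450 0 20; 0.0096 -0.0493 0 22; 0.0114 -0.0535 0 24; 0.0133 -0.0576 0 26; 0.0154 -0.0617 0 28; 0.0176 -0.0657 0 30; 0.0200 -0.0697 0 32; 0.0225 -0.0735 0 34; 0.0251 -0.0773 0 36; 0.0270 -0.0798 0 37.3; 0.0279 -0.0810 0 38")

```text
t: 12.85
tcp_pos: [463.8, 153.7, 22.1]
tool_rot: [[0.813, -0.582, -0.001], [-0.582, -0.813, 0.0], [-0.0, 0.0, -1.0]]
ft_force: [-0.7, -0.2, 0.4]
gripper_width: -0.2
grasp_force: 0.5
```

Run:
```python
from w import *
where()
t=shot('top');s=shot('scene');print(tray(t),tray(s));print(mill(s,C),mill(t,C))
im=np.vstack([k['image'][130:280,170:400] for k in(s,)]+[t['image'][150:300,180:410]])
cv2.imwrite('pics/b4.png',cv2.resize(im[:,:,::-1],None,fx=1.9,fy=1.9,interpolation=cv2.INTER_CUBIC))
```

```text
t 12.85 tcp [463.8409 153.6632  22.1483] r 131.75859317374443 th 144.4195113355478 psi 324.4018083636775 F [-0.661  -0.2381  0.3687] q [ 42.0261 -10.7157 -29.5281  -0.021  -71.2095  12.3825] w -0.16390083427213015
(array([570.6955,  76.4719]), np.float64(38.372667229015256), np.float64(1.7922112397727938), np.float64(1.751969202582783)) (array([579.5965,  68.788 ]), np.float64(38.40685543181749), np.float64(0.4627955014529958), np.float64(3.4500011055512103))
(array([535.3038,  25.8347]), 228, np.float64(-124.90208982357294)) (array([516.579 ,  34.9895]), 204, np.float64(-142.33348740921963))
```

View pics/b4.png

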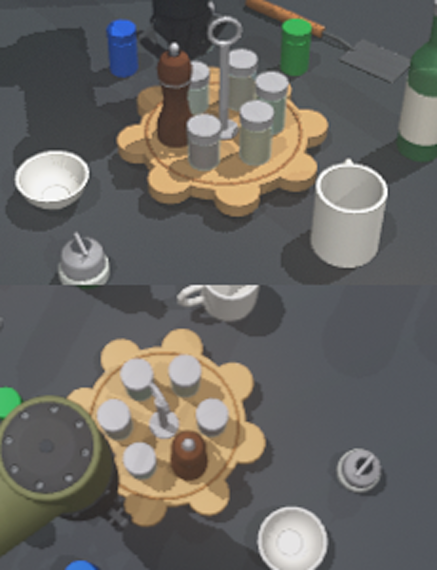

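The mill is now front-right at about 218°, at (190,455) in the lower picture. 38° remain: I'll push 34°, then measure.

Call:
step_arm(deltas="0 -0.0011 0 0.5; 0 -0.0034 0 1.5; 0.0002 -0.0069 0 3; 0.0004 -0.0103 0 4.5; 0.0007 -0.0137 0 6; 0.0013 -0.0183 0 8; 0.0020 -0.0228 0 10; 0.0029 -0.0273 0 12; 0.0039 -0.0318 0 14; 0.0051 -0.0362 0 16; 0.0064 -0.0406 0 18; 0.0079 -0.0450 0 20; 0.0096 -0.0493 0 22; 0.0114 -0.0535 0 24; 0.0133 -0.0576 0 26; 0.0154 -0.0617 0 28; 0.0176 -0.0657 0 30; 0.0200 -0.0697 0 32; 0.0216 -0.0722 0 33.3; 0.0225 -0.0735 0 34")

```text
t: 14.95
tcp_pos: [525.2, 200.7, 22.3]
tool_rot: [[0.348, -0.937, 0.0], [-0.937, -0.348, 0.001], [-0.0, -0.0, -1.0]]
ft_force: [-2.3, 2.8, -0.7]
gripper_width: 0.4
grasp_force: 1.2
```

Call:
step_arm(deltas="0 0 0 0; 0 0 0 0; 0 0 0 0")

```text
t: 15.25
tcp_pos: [524.9, 200.1, 22.3]
tool_rot: [[0.35, -0.937, 0.0], [-0.937, -0.35, -0.0], [0.0, 0.0, -1.0]]
ft_force: [0.1, 1.3, -0.1]
gripper_width: -0.3
grasp_force: 0.6
```

Run:
```python
from w import *
where()
t=shot('top');s=shot('scene');print(tray(t),tray(s));print(mill(s,C),mill(t,C))
```

```text
t 15.25 tcp [524.9213 200.0679  22.3321] r 131.41140859044427 th 110.52674781397958 psi 290.46637222592096 F [ 0.059   1.2579 -0.0523] q [ 41.3398   0.9588 -18.6026   0.0019 -70.4395 -20.8741] w -0.31131909263951796
(array([570.5406,  76.2447]), np.float64(4.475498353612265), np.float64(2.008334528434141), np.float64(2.3027633415297397)) (array([579.9425,  69.5386]), np.float64(4.2447796931592805), np.float64(-0.2091375134299875), np.float64(3.941021506035211))
(array([521.1738,  59.0414]), 211, np.float64(-160.17955940981545)) (array([503.7079,  69.5343]), 211, np.float64(-173.6692644570739))
```

Call:
step_arm(deltas="0 -0.0015 0 0.7; 0.0001 -0.0040 0 1.7; 0.0002 -0.0065 0 2.8; 0.0003 -0.0085 0 3.7; 0.0004 -0.0097 0 4.2; 0.0004 -0.0101 0 4.4; 0.0004 -0.0101 0 4.4; 0.0004 -0.0101 0 4.4")

```text
t: 16.15
tcp_pos: [534.6, 203.3, 22.3]
tool_rot: [[0.277, -0.961, -0.0], [-0.961, -0.277, 0.0], [-0.0, 0.0, -1.0]]
ft_force: [-0.5, 1.1, -0.4]
gripper_width: 0.3
grasp_force: 0.6
```

Call:
step_arm(deltas="0 0.002 0 0; 0 0.005 0 0; 0 0.008 0 0; 0 0.010 0 0; 0 0.010 -0.004 0; 0 0.010 -0.015 0; 0 0.010 -0.035 0; 0 0.010 -0.060 0; 0 0.010 -0.090 0; 0 0.010 -0.120 0; 0 0.010 -0.150 0; 0 0.010 -0.180 0; -0.010 0.010 -0.200 0; -0.035 0.010 -0.215 0; -0.065 0.010 -0.220 0; -0.095 0.010 -0.220 0; -0.120 0.010 -0.220 0; -0.135 0.010 -0.220 0; -0.140 0.010 -0.220 0; -0.140 0.010 -0.220 0")

```text
t: 18.15
tcp_pos: [486.3, 335.1, 242.6]
tool_rot: [[0.277, -0.961, 0.0], [-0.961, -0.277, -0.0], [0.0, -0.0, -1.0]]
ft_force: [-1.1, -0.2, -0.3]
gripper_width: -0.2
grasp_force: 0.0
```

Run:
```python
from w import *
where()
t=shot('top','t5.png');s=shot('scene');print(tray(t),tray(s));print(mill(s,C),mill(t,C))
im=np.vstack([k['image'][130:280,170:400] for k in(s,)]+[t['image'][150:300,180:410]])
cv2.imwrite('pics/b5.png',cv2.resize(im[:,:,::-1],None,fx=1.9,fy=1.9,interpolation=cv2.INTER_CUBIC))
```

```text
t 18.15 tcp [486.2706 335.1252 242.5534] r 271.67567796220237 th 108.17239286981861 psi 286.08564126792453 F [-1.054  -0.209  -0.2674] q [ 54.0125   0.955    4.6552   0.0069 -93.7023 -37.9265] w -0.213555623413781
(array([570.7628,  76.5252]), np.float64(0.07275696209574778), np.float64(1.7816213167858805), np.float64(1.0121965931988648)) (array([578.7667,  72.3482]), np.float64(44.327942338550265), np.float64(-1.8284685389208086), np.float64(4.09419295486537))
(array([521.2456,  63.0143]), 210, np.float64(-164.29960188835094)) (array([502.9729,  71.9921]), 202, np.float64(-175.78969813711905))
```

View pics/b5.png

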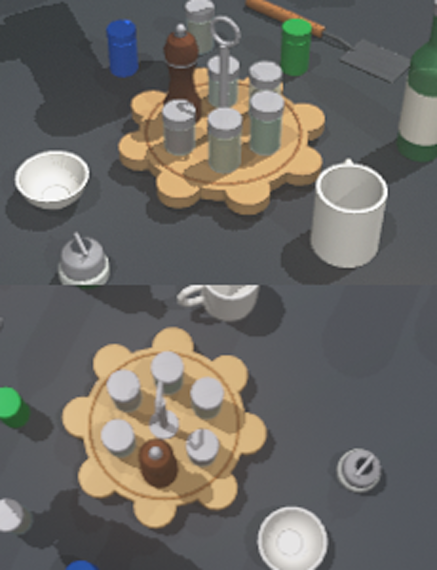

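The lower picture shows the mill at (158,460), at the front of the tray, with a lobe straight below it. I'll check the mill's own position once more by triangulating its knob.

Run:
```python
from w import *
L=[]
for n,(u,v) in dict(top=(180+155/1.9,150+166/1.9),scene=(170+181/1.9,130+30/1.9)).items():
    c=shot(n);hsv=cv2.cvtColor(c['image'],cv2.COLOR_RGB2HSV).astype(int)
    u0,v0=int(u),int(v);w=hsv[v0-6:v0+7,u0-6:u0+7];m=(w[...,1]<70)&(w[...,2]>105)
    n_,l,s,ce=cv2.connectedComponentsWithStats(m.astype(np.uint8));i=1+np.argmin(np.hypot(*(ce[1:]-6).T));p=ce[i]+[u0-6,v0-6]
    print(n,p,s[i,4],rays(c,p,176)[0]);L.append((rays(c,p,0)[0],rays(c,p,300)[0]))
A=np.zeros((3,3));b=np.zeros(3)
for p,q in L:
    d=(q-p)/np.linalg.norm(q-p);M=np.eye(3)-np.outer(d,d);A+=M;b+=M@p
k=np.linalg.solve(A,b);print('knob',k,np.degrees(np.arctan2(*(k[:2]-C)[::-1]))%360)
```

```text
top [261.4186 238.0233] 43 [508.6652  74.0693 176.    ]
scene [264.76 144.68] 25 [513.7249  76.0079 176.    ]
knob [510.9416  75.7603 174.4922] 181.18252377124077
```

The knob triangulates to 181° and the tray phase reads 0.1°, so both are square within measuring error. The arm is clear.

```bash
python3 -c "from station import arm; print(arm.sign_off())"
```

```text
the job is handed in; nothing more can be done
None
```

The carousel is turned 140° clockwise by its rim notch, with the pepper mill at the front to within about 1° by the cameras; the arm is clear and nothing else looks disturbed, and the job was handed in after about 18 s of robot time.

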